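# Open the push-and-turn disinfectant tablet tub

### The arm

A 6-joint arm with a two-finger parallel gripper is mounted at the origin on a cart in front of the work surface, level with it; the furniture and walls round the work are solid. World frame = base frame: x ahead of the robot, y to its left, z up, the work surface at z = 0. Lengths are in m, angles in rad, forces in N, time in s.
With the tool pointing down it reaches from about 0.3 to 0.825 m from the base axis. Payload 5.4 kg.
Tool frame: the origin (TCP) lies at the very end of the fingers, on their centre line; the grasp point (between the pads) lies 19 mm behind it; z points along the fingers, y is the line along which they close (so a half turn about z gives the same grasp; the last joint's range is limited). The gripper opens to 92 mm and grips with 3 to 60 N. Pads are 20 mm wide; open, the fingers measure 128 mm over their backs; the gripper's body (75 mm by 189 mm) begins 69 mm behind the grasp point.
Start: joints at [-1.393, 0.158, 1.597, -0, 1.386, -0.21], TCP at [0.217, -0.532, 0.178] pointing down, gripper open.
Joint ranges: [-2.91, 2.91], [-0.94, 2.29], [0.18, 2.7], [-1.29, 4.43], [0.17, 2.64], [-3, 3]. Speed limits (rad/s): [2.57, 2.57, 3.14, 3.14, 3.14, 3.14].

### API

Orientations are given as a rotation vector (axis times angle).
In Python, from workcell import bot gives the robot as it stands. Calls block until the motion is done:
- bot.goto(position, orientation): joint-space move of the TCP to a pose.
- bot.line_to(position, rot=None, max_speed=0.15): straight line of the TCP; rot=None keeps the orientation; max_speed is the mean speed in m/s.
- bot.set_joints(angles): joint-space move.
- bot.set_gripper(opening, newtons=None): opening from 0.0 (shut) to 1.0 (fully open); newtons is the grip in N (None keeps the last); returns when the fingers have stopped.
- bot.hold(seconds).
- bot.inverse_kinematics(position, orientation): joint angles nearest the present ones, or None.
- bot.read_camera(name): name is "scene" or "top"; returns a dict with "pixels" (480x640x3 uint8, blue, green, red), "fx", "fy", "cx", "cy" (pixels), "R" (3x3) and "t" (3): a world point X has camera coordinates R X + t. Camera axes: x right, y down, z forward; pixel columns grow to the right and rows downward; lengths in m; the calibration is good to about 2 mm. A picture is of the moment at which its call begins. There is no depth.
A pose or a line that the arm cannot do raises bot.MotionError and nothing moves.
- bot.job_done(): hands the job in; it is judged then, once.
Readings, each from a call of its own:
- bot.current_clock(): time.
- bot.current_joints(): joint angles.
- bot.current_joint_vel(): joint speeds.
- bot.current_effort(): joint torques, N m.
- bot.current_ee_pos(): TCP position.
- bot.current_tool_rot(): TCP orientation.
- bot.current_contact_force(): force on the tool from outside, world axes, zero at the start.
- bot.current_ft_torque(): the same for the moment, N m.
- bot.current_opening(): opening from 0.0 (shut) to 1.0 (fully open).
- bot.current_grip_force(): force on a finger pad.
Only numpy, scipy, OpenCV 4.12 (cv2) and the standard library are available. Lean on these libraries where they do the work, as an engineer would, in place of code of your own. Each camera call takes 0.05 s, during which the arm holds its last target. There are 200 camera calls.

### The job

Open the tub of disinfectant tablets that is clamped to the desk: its child-resistant cap must be pressed down hard and, while held down, turned anticlockwise, then lifted off. Set the cap down, without dropping it, in the steel kidney dish, flat on the dish's floor with its top upwards, and let go of it. Leave the dish and the other things on the desk where they are.

Things in the scene. Friction and masses are not known exactly. Their poses are not given: they have to be found in the camera images.
- push_cap: White child-resistant cap, twelve-sided, 54 mm across flats, 32 mm high, 60 g, hollow below. Origin: centre of its underside (skirt edge); z up; flats face +x, +y and each 30 degrees. Closed: origin 92 mm above the desk, x along the tub's x. Pressing down 4 mm frees it to turn (14 N; 6 mm takes 17 N; it bottoms at 8 mm, 19 N). Unpressed it turns only 5 degrees.
- cap_top (a point): Centre of the cap's top face, 32 mm above its origin. To open: hold pressed, turn anticlockwise from above (positive about z) by 58 degrees (50 to 65 opens, a stop ends it at 65); then the spring lifts the cap up to 6 mm and it comes straight up; raised 25 mm it is clear of the neck. Let up before 50 degrees, it is still caught. A moulded rib on the top points along the cap's +x.
- tablet_tub: Dark grey plastic tub, 76 mm in diameter, sloping shoulder up to 84 mm above the desk, neck 45 mm wide up to 108 mm. Held in an aluminium bench clamp (base plate 130 mm along x, 110 mm along y, 10 mm thick; collar 98 mm across its ears, 38 mm high) fixed to the desk. Origin: on the tub's axis at desk height; z up.
- tub_mouth (a point): Centre of the tub's rim, on its axis, 108 mm above the desk (under the cap).
- kidney_dish: Steel kidney dish, loose, 300 g, 109 mm along x, 204 mm along y, 34 mm high, open upwards. Origin: centre of its underside; floor 4 mm above it. The +x long side is the straighter one, the -x long side bulges outward.
- dish_spot (a point): Point on the dish's floor, at x = +8 mm, y = 0, z = 4 mm in the dish's frame and with its axes: best place for the centre of the cap's underside. The cap has about 6 mm to spare there along x and plenty along y, so let the fingers close along y.
- amber_bottle: Brown bottle with a dark screw cap, 52 mm across, 110 mm high; bystander. Origin: centre of its underside.
- label_roll: Roll of white labels lying flat, 68 mm across, 30 mm high; bystander. Origin: centre of its underside.
- reagent_vial: Small white dropper vial with a pointed cap, 24 mm across, 64 mm high; bystander. Origin: centre of its underside.
Mind the look-alikes: they are no part of the job. What is meant by the tablet_tub is not green or purple, and is the larger of those in its own colour.

How it is judged:
By the outcome, as a careful person would: the job done as asked, in the order asked, and still so for the second after the job is handed in, with the robot touching nothing.
It also fails if it takes over 51 s, if anything falls off the work surface, if the arm or the gripper's body presses on something with over 40 N, if the wrist force passes 120 N, or if a joint passes its speed limit or range.

## Working session

There is one attempt and no reset: what is moved stays moved. The work goes in short steps, each a Python script; the robot and the scene stay as the last script left them, time stands still between calls to the robot, and variables do not carry over. Pictures are saved under pics/ and viewed, at most 10 in all, crops included, and the job is handed in when it is done.

```bash
mkdir -p pics
python3 - <<'E'
from workcell import bot
import cv2,pickle
for n in("scene","top"):
    d=bot.read_camera(n); cv2.imwrite(f"pics/{n}0.png",d["pixels"]); pickle.dump(d,open(f"{n}0.pkl","wb"))
    print(n,d["fx"],d["cx"],d["cy"],d["R"],d["t"])
E
```

```text
scene 444.6179451219035 309.7372384228584 239.31830870825576 [[-0.90369885 -0.42815181 -0.00379687]
 [-0.28033445  0.59835739 -0.75058713]
 [ 0.32363712 -0.67724033 -0.66076058]] [0.47535911 0.30040135 0.72111253]
top 523.1506200474472 321.22109833751193 239.24039200705133 [[ 0.01301175 -0.99987514 -0.00896648]
 [-0.99221093 -0.01179995 -0.12400901]
 [ 0.12388773  0.01051021 -0.99224058]] [-0.09760588  0.60551134  1.1707646 ]
```

View pics/scene0.png

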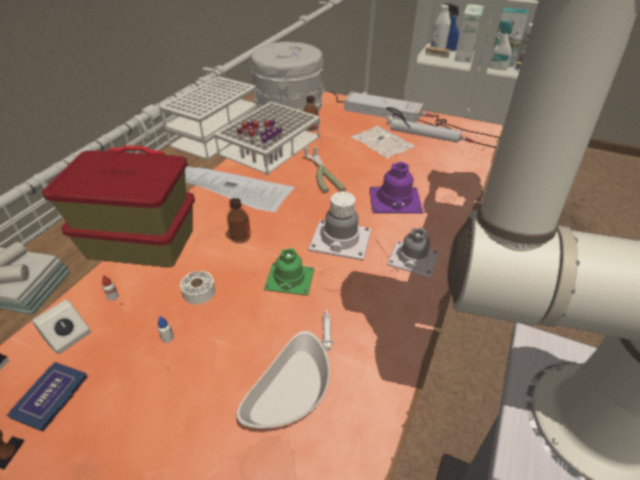

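View pics/top0.png

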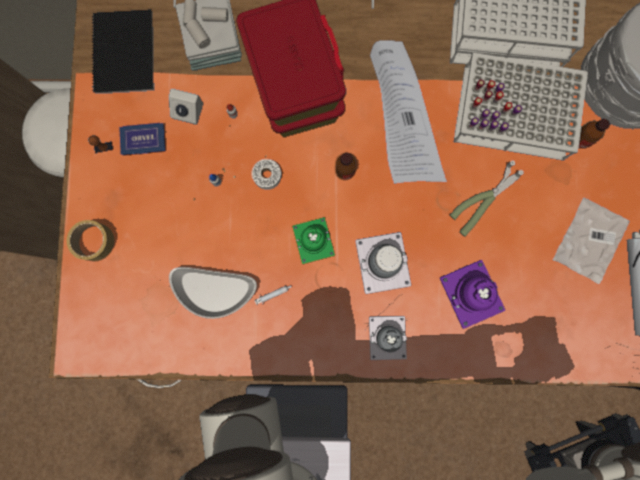

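The scene view shows the white-capped larger grey tub at (342,205). In the top view the cap is at (386,259), its plate spans about (358–411, 234–292), and the kidney dish is at (212,290) with its straight side up (+x). Next I measure these with masks.

```bash
cat > h.py <<'E'
import numpy as np,cv2,pickle
def ray(d,uv,z):
    uv=np.atleast_2d(np.asarray(uv,float)); R,t=np.array(d["R"]),np.array(d["t"])
    c=np.c_[(uv[:,0]-d["cx"])/d["fx"],(uv[:,1]-d["cy"])/d["fy"],np.ones(len(uv))]
    w=c@R; o=-R.T@t
    return (o+w*((z-o[2])/w[:,2])[:,None])[:,:2]
def blob(img,pt,smax,vmin,box):
    hsv=cv2.cvtColor(img,cv2.COLOR_BGR2HSV)
    m=((hsv[...,1]<smax)&(hsv[...,2]>=vmin)).astype(np.uint8)
    k=np.zeros_like(m);x0,x1,y0,y1=box;k[y0:y1,x0:x1]=1;m*=k
    n,l=cv2.connectedComponents(m)
    cs,_=cv2.findContours((l==l[pt[1],pt[0]]).astype(np.uint8),cv2.RETR_EXTERNAL,cv2.CHAIN_APPROX_NONE)
    return max(cs,key=cv2.contourArea)
E
python3 - <<'E'
from h import *
d=pickle.load(open("top0.pkl","rb")); im=d["pixels"]; hsv=cv2.cvtColor(im,cv2.COLOR_BGR2HSV)
for p in[(386,258),(386,240),(365,285),(212,285),(200,270)]: print(p,hsv[p[1],p[0]])
print("row258 V",hsv[258,355:415,2].tolist()); print("row290 S",hsv[290,165:265:3,1].tolist())
for name,z,pt,smax,vmin,box in[("plate",.010,(365,285),90,60,(345,425,225,300)),("dish",.034,(212,285),110,60,(160,262,255,330))]:
    c=blob(im,pt,smax,vmin,box); w=ray(d,c[:,0],z); r=cv2.minAreaRect((w*1000).astype(np.float32)); print(name,r)
    print(name, "bbox px",cv2.boundingRect(c),"area",cv2.contourArea(c))
a=cv2.resize(im[220:320,150:270],None,fx=5,fy=5,interpolation=cv2.INTER_CUBIC)[:,:]
b=cv2.resize(im[225:300,345:425],None,fx=5,fy=5,interpolation=cv2.INTER_CUBIC)
o=np.zeros((500,800,3),np.uint8); o[:,:400]=cv2.resize(b,(400,375))[0:1,0:1]*0; o[:375,:400]=b
o2=cv2.resize(im[255:330,160:270],None,fx=3.6,fy=3.6,interpolation=cv2.INTER_CUBIC); o[:o2.shape[0],402:402+o2.shape[1]]=o2[:, :398]
cv2.imwrite("pics/z.png",o)
E
```

```text
(386, 258) [ 18  19 206]
(386, 240) [168  13  97]
(365, 285) [  0  11 212]
(212, 285) [ 19  20 203]
(200, 270) [ 18  23 136]
row258 V [210, 211, 202, 183, 183, 200, 196, 184, 182, 182, 168, 155, 156, 109, 65, 78, 83, 91, 101, 104, 118, 164, 203, 207, 208, 207, 207, 207, 207, 207, 206, 206, 206, 205, 206, 206, 205, 205, 205, 205, 205, 203, 202, 203, 204, 199, 168, 128, 159, 192, 195, 180, 166, 191, 199, 199, 200, 198, 202, 201]
row290 S [139, 140, 112, 16, 17, 13, 16, 19, 17, 19, 20, 20, 19, 18, 20, 18, 19, 20, 18, 19, 18, 19, 18, 17, 18, 18, 18, 18, 21, 19, 48, 137, 138, 142]
plate ((557.1609497070312, -235.64666748046875), (130.2719268798828, 112.30975341796875), 10.526039123535156)
plate bbox px (355, 232, 56, 62) area 2517.5
dish ((478.1441955566406, 162.1693878173828), (207.3563690185547, 111.4825210571289), 83.1530990600586)
dish bbox px (168, 266, 90, 53) area 3354.0
```

View pics/z.png

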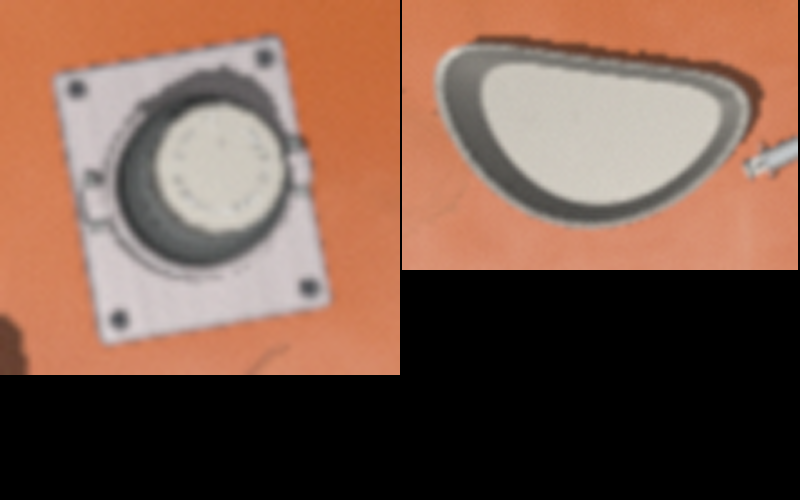

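The zoom shows the cap disc centred near top pixel (389,258), the plate yawed about +10.5°, and the dish yawed about −7°. I triangulate the cap, check the dish floor and check the IK.

Run:
```python
from h import *
from workcell import bot
from scipy.spatial.transform import Rotation as Ro
d=pickle.load(open("top0.pkl","rb")); s=pickle.load(open("scene0.pkl","rb"))
c=blob(d["pixels"],(389,258),60,185,(370,408,240,280)); 
(e,r)=cv2.minEnclosingCircle((ray(d,c[:,0],.124)*1000).astype(np.float32)); print("cap top",e,r, cv2.boundingRect(c))
hs=cv2.cvtColor(s["pixels"],cv2.COLOR_BGR2HSV); print("col342 V",hs[185:245:2,342,2].tolist())
c=blob(s["pixels"],(343,200),70,170,(325,362,185,218)); x,y,w,h=cv2.boundingRect(c); print("scene cap",x,y,w,h)
def pj(d,X):
    q=d["R"]@np.array(X)+d["t"]; return (d["fx"]*q[0]/q[2]+d["cx"],d["fy"]*q[1]/q[2]+d["cy"])
P=np.array([*np.array(e)/1000,.124]); print("scene px of est cap top",pj(s,P),"bottom",pj(s,P-[0,0,.032]))
c=blob(d["pixels"],(212,285),60,185,(160,262,255,330)); w=ray(d,c[:,0],.004)
print("floor rect",cv2.minAreaRect((w*1000).astype(np.float32)))
M=lambda yaw:(Ro.from_euler("z",yaw,degrees=True)*Ro.from_euler("x",180,degrees=True)).as_rotvec()
print("now yaw", (Ro.from_rotvec(bot.current_tool_rot())).as_matrix().round(2).tolist())
for yaw in range(-110,200,15):
    q=bot.inverse_kinematics([P[0],P[1],.094],M(yaw)); q2=bot.inverse_kinematics([.486,.161,.02],M(yaw-7))
    print(yaw,None if q is None else np.round(q,2).tolist(),None if q2 is None else np.round(q2,2)[5])
```

```text
cap top (556.6422729492188, -234.8457489013672) 25.433334350585938 (377, 247, 24, 24)
col342 V [155, 136, 112, 168, 222, 221, 223, 223, 222, 217, 208, 162, 145, 149, 142, 138, 126, 100, 130, 128, 118, 102, 92, 92, 91, 92, 94, 144, 156, 140]
scene cap 331 191 24 17
scene px of est cap top (np.float64(342.6395000890676), np.float64(198.764007878212)) bottom (np.float64(341.99751614512815), np.float64(210.3062299586961))
floor rect ((480.97271728515625, 161.7481689453125), (153.9593048095703, 81.46990966796875), 83.26649475097656)
now yaw [[0.93, 0.38, -0.0], [0.38, -0.93, 0.0], [0.0, -0.0, -1.0]]
-110 [-0.6, 0.31, 1.59, -0.0, 1.24, 2.89] -2.59
-95 [-0.6, 0.31, 1.59, -0.0, 1.24, 2.63] -2.85
-80 [-0.6, 0.31, 1.59, 0.0, 1.24, 2.37] None
-65 [-0.6, 0.31, 1.59, 0.0, 1.24, 2.11] 2.91
-50 [-0.6, 0.31, 1.59, -0.0, 1.24, 1.84] 2.65
-35 [-0.6, 0.31, 1.59, -0.0, 1.24, 1.58] 2.39
-20 [-0.6, 0.31, 1.59, -0.0, 1.24, 1.32] 2.13
-5 [-0.6, 0.31, 1.59, 0.0, 1.24, 1.06] 1.86
10 [-0.6, 0.31, 1.59, -0.0, 1.24, 0.8] 1.6
25 [-0.6, 0.31, 1.59, -0.0, 1.24, 0.54] 1.34
40 [-0.6, 0.31, 1.59, -0.0, 1.24, 0.27] 1.08
55 [-0.6, 0.31, 1.59, -0.0, 1.24, 0.01] 0.82
70 [-0.6, 0.31, 1.59, 0.0, 1.24, -0.25] 0.55
85 [-0.6, 0.31, 1.59, 0.0, 1.24, -0.51] 0.29
100 [-0.6, 0.31, 1.59, 0.0, 1.24, -0.77] 0.03
115 [-0.6, 0.31, 1.59, 0.0, 1.24, -1.04] -0.23
130 [-0.6, 0.31, 1.59, 0.0, 1.24, -1.3] -0.49
145 [-0.6, 0.31, 1.59, 0.0, 1.24, -1.56] -0.75
160 [-0.6, 0.31, 1.59, -0.0, 1.24, -1.82] -1.02
175 [-0.6, 0.31, 1.59, -0.0, 1.24, -2.08] -1.28
190 [-0.6, 0.31, 1.59, -0.0, 1.24, -2.34] -1.54
```

```bash
cat >> h.py <<'E'
from workcell import bot
from scipy.spatial.transform import Rotation as Ro
M=lambda yaw:(Ro.from_euler("z",yaw,degrees=True)*Ro.from_euler("x",180,degrees=True)).as_rotvec()
def st(n): print(n,"t%.1f"%bot.current_clock(),"p",np.round(bot.current_ee_pos(),4),"F",np.round(bot.current_contact_force(),1),"Mz %.2f"%np.array(bot.current_ft_torque())[2],"op %.3f grip %.1f"%(bot.current_opening(),bot.current_grip_force()),flush=True)
def snap(n,cam):
    d=bot.read_camera(cam); cv2.imwrite(f"pics/{n}.png",d["pixels"]); pickle.dump(d,open(n+".pkl","wb")); return d
C=np.array([.557,-.235]); PSI=-49.5
E
python3 - <<'E'
from h import *
bot.goto([*C,.18],M(PSI)); st("above")
bot.line_to([*C,.096]); st("down")
bot.set_gripper(0.0,60); st("grip")
bot.line_to([*C,.0895],max_speed=.02); st("press")
snap("s1","scene")
E
```

```text
above t1.9 p [ 0.5567 -0.2356  0.1799] F [-0.2  0.1 -0.1] Mz -0.02 op 1.002 grip 0.0
down t2.6 p [ 0.5575 -0.2356  0.0969] F [ 0.1 -0.3 -0.2] Mz -0.01 op 1.000 grip 0.0
grip t3.9 p [ 0.557 -0.235  0.096] F [-0.3 -0.3  1. ] Mz 0.01 op 0.007 grip 0.0
press t4.4 p [ 0.5568 -0.2349  0.0893] F [ 1.1  0.7 -0.5] Mz -0.00 op 0.006 grip 0.0
```

Run:
```python
from h import *
st("now"); a=snap("s2","scene")["pixels"][120:320,260:480]; b=snap("t2","top")["pixels"][190:390,290:490]
cv2.imwrite("pics/z2.png",np.hstack([cv2.resize(a,(400,400)),cv2.resize(b,(400,400))]))
```

```text
now t4.5 p [ 0.557  -0.235   0.0894] F [ 0.2 -0.4  0.1] Mz 0.02 op 0.008 grip 0.0
```

View pics/z2.png

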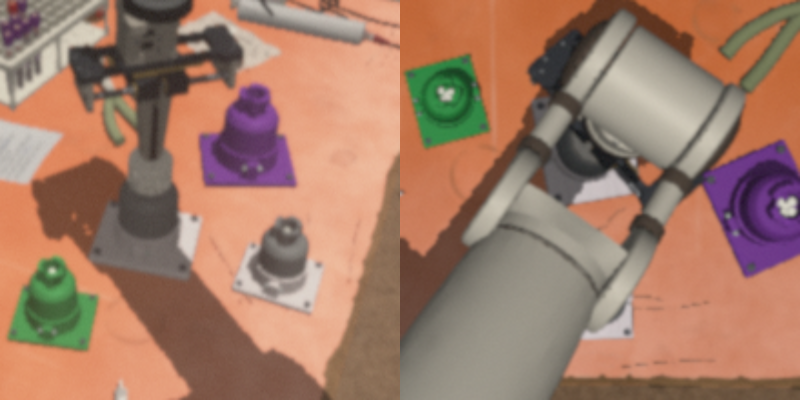

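The closed fingers, at about (150,120) in the left half, seem to end at the cap with no contact. I zoom in to see where the tips are.

Run:
```python
from h import *
d=pickle.load(open("s2.pkl","rb")); o=pickle.load(open("scene0.pkl","rb"))
f=lambda d:cv2.resize(d["pixels"][140:260,300:380],(400,600),interpolation=cv2.INTER_CUBIC)
cv2.imwrite("pics/z3.png",np.hstack([f(o),f(d)]))
print(np.abs(d["R"]-o["R"]).max(),np.abs(d["t"]-o["t"]).max())
```

```text
0.0 0.0
```

View pics/z3.png

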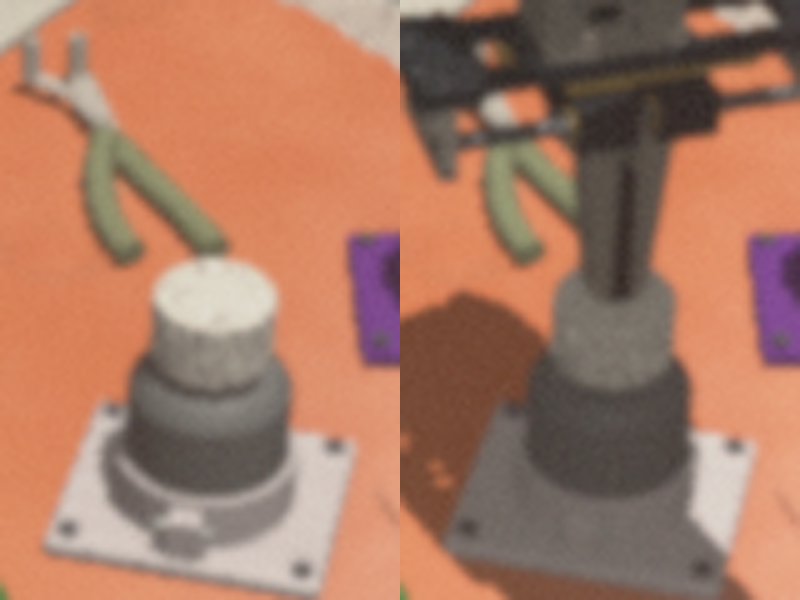

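The tips end exactly at the cap's top centre, about (343,199) in the scene image, which disagrees with the reported z of 0.089. I raise straight up and measure the real tip height in the image.

Run:
```python
from h import *
bot.line_to([*C,.16],max_speed=.1); st("up")
d=snap("s3","scene")
def pj(X):
    q=d["R"]@np.array(X)+d["t"]; return (d["fx"]*q[0]/q[2]+d["cx"],d["fy"]*q[1]/q[2]+d["cy"])
im=d["pixels"][100:260,290:400]; im=cv2.resize(im,None,fx=3.6,fy=3.6,interpolation=cv2.INTER_CUBIC)
for z,c in((.124,(255,0,0)),(.16,(0,255,0)),(.19,(0,0,255)),(.248,(255,255,0))):
    u=pj([*C,z]); print(z,u); cv2.circle(im,(int((u[0]-290)*3.6),int((u[1]-100)*3.6)),3,c,-1)
cv2.imwrite("pics/z4.png",im)
```

```text
up t5.4 p [ 0.5565 -0.2347  0.1592] F [ 0.5 -0.9  0.1] Mz 0.00 op 0.003 grip 0.0
0.124 (np.float64(342.5152225071884), np.float64(198.6856372861094))
0.16 (np.float64(343.26817875242443), np.float64(185.09062717500726))
0.19 (np.float64(343.9249088542939), np.float64(173.2330292977478))
0.248 (np.float64(345.2769234855947), np.float64(148.82171363473776))
```

View pics/z4.png

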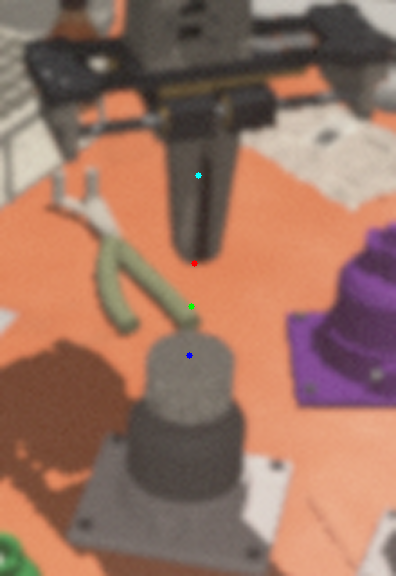

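The image shows the tips ending near row 173 in full-image coordinates, i.e. z≈0.19–0.195 against the 0.16 reported. The real tips are therefore about 31–35 mm higher than reported. I measure the offset by gently touching the cap's top (z = 0.124) with the closed fingers.

Run:
```python
from h import *
bot.line_to([*C,.091],max_speed=.1); bot.hold(.3); f0=np.mean([bot.current_contact_force()[2] for _ in range(5)]); st("start")
z=.091
while z>.070:
    z-=.001; bot.line_to([*C,z],max_speed=.02); bot.hold(.05)
    f=np.mean([bot.current_contact_force()[2] for _ in range(5)])-f0
    print("%.3f %.1f"%(z,f))
    if abs(f)>4: break
bot.line_to([*C,.13],max_speed=.1); st("up")
```

```text
start t6.6 p [ 0.5573 -0.2352  0.0915] F [-0.2 -0.2 -0.3] Mz -0.00 op 0.003 grip 0.0
0.090 0.4
0.089 1.2
0.088 1.9
0.087 7.3
up t8.4 p [ 0.5568 -0.2349  0.1296] F [-0.1  0.5 -0.9] Mz -0.02 op 0.001 grip 0.0
```

Contact comes at a commanded z of about 0.0875, so the tips sit about 36 mm higher than reported. I apply this correction and grasp.

```bash
echo 'OFF=.0365' >> h.py
python3 - <<'E'
from h import *
bot.set_gripper(1.0); 
bot.line_to([*C,.097-OFF],max_speed=.1); st("down")
bot.set_gripper(0.0,60); st("grip")
if bot.current_opening()>.4:
    bot.line_to([*C,.0905-OFF],max_speed=.02); bot.hold(.2); st("press")
E
```

```text
down t10.6 p [ 0.5575 -0.2354  0.0612] F [ 0.4 -0.2 -0.6] Mz 0.01 op 1.001 grip 0.0
grip t11.3 p [ 0.5569 -0.2352  0.0606] F [-2.6 -0.7  0.8] Mz -0.01 op 0.584 grip 60.0
press t11.9 p [ 0.5573 -0.2353  0.0564] F [-6.5  2.1 14.1] Mz 0.02 op 0.580 grip 60.0
```

Run:
```python
from h import *
P=[*C,.0515]
bot.line_to(P,max_speed=.02); bot.hold(.3); st("press")
F=bot.current_contact_force()[2]
if 15<F<40:
    for a in (10,20,30,40,50,58):
        bot.goto(P,M(PSI+a)); st(a)
        if abs(np.array(bot.current_ft_torque())[2])>3: break
    bot.hold(.3); st("turned"); print(Ro.from_rotvec(bot.current_tool_rot()).as_euler("ZYX",degrees=True))
```

```text
press t12.5 p [ 0.5576 -0.2355  0.0546] F [-6.   3.  16.5] Mz 0.06 op 0.583 grip 60.0
10 t12.8 p [ 0.5588 -0.236   0.0551] F [-4.4  2.1 15.5] Mz 0.12 op 0.581 grip 60.0
20 t13.1 p [ 0.559  -0.2356  0.0551] F [-2.9  3.5 15.7] Mz 0.12 op 0.585 grip 60.0
30 t13.4 p [ 0.5588 -0.2353  0.055 ] F [-3.6  3.5 15.8] Mz 0.10 op 0.580 grip 60.0
40 t13.7 p [ 0.5588 -0.2354  0.0549] F [-4.   3.8 15.4] Mz 0.10 op 0.582 grip 60.0
50 t14.0 p [ 0.5589 -0.2353  0.055 ] F [-2.4  3.5 15.3] Mz 0.11 op 0.585 grip 60.0
58 t14.2 p [ 0.5589 -0.235   0.0549] F [-3.3  3.8 15.1] Mz 0.13 op 0.583 grip 60.0
turned t14.5 p [ 0.5589 -0.235   0.0549] F [-4.2  4.6 15.9] Mz 0.13 op 0.584 grip 60.0
[  8.53182714  -0.19355842 179.92853198]
```

Run:
```python
from h import *
for z in (.060,.066,.075):
    bot.line_to([*C,z],max_speed=.03); st(z)
    if bot.current_contact_force()[2]<-12: print("caught?"); break
else:
    bot.line_to([*C,.16],max_speed=.1); st("up")
a=snap("s5","scene")["pixels"][100:300,250:450]
cv2.imwrite("pics/z5.png",cv2.resize(a,(500,500)))
```

```text
0.06 t15.0 p [ 0.5588 -0.235   0.0621] F [0.2 1.4 8. ] Mz -0.00 op 0.583 grip 60.0
0.066 t15.3 p [ 0.5571 -0.2351  0.066 ] F [ 0.8 -0.2  0.7] Mz 0.02 op 0.585 grip 60.0
0.075 t15.8 p [ 0.5568 -0.235   0.0749] F [ 0.2  0.  -0.5] Mz 0.02 op 0.584 grip 60.0
up t16.8 p [ 0.5565 -0.2346  0.159 ] F [-0.3  0.5 -0.6] Mz -0.01 op 0.582 grip 60.0
```

View pics/z5.png

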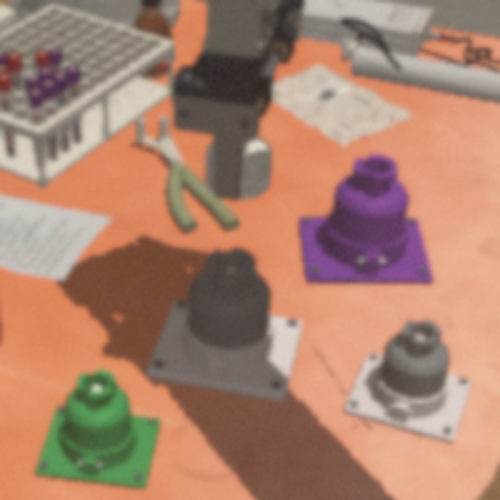

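The cap is held above the bare neck, at about (240,165) in the crop. I carry it over the dish and check visually before lowering.

Run:
```python
from h import *
D=np.array([.4861,.1612]); 
bot.goto([*D,.13],M(-6.8)); st("over")
bot.line_to([*D,.02],max_speed=.12); bot.hold(.2); st("hover")
d=snap("s6","scene"); snap("t6","top")
def pj(X):
    q=d["R"]@np.array(X)+d["t"]; return (d["fx"]*q[0]/q[2]+d["cx"],d["fy"]*q[1]/q[2]+d["cy"])
im=cv2.resize(d["pixels"][280:440,200:380],None,fx=3.6,fy=3.6,interpolation=cv2.INTER_CUBIC)
zb=.02+OFF-.005
for a in np.arange(0,360,15):
    for r,z,c in((.027,zb,(255,0,0)),(.027,zb+.032,(0,0,255)),(.027,.004,(0,160,0))):
        u=pj([D[0]+r*np.cos(np.radians(a)),D[1]+r*np.sin(np.radians(a)),z]); cv2.circle(im,(int((u[0]-200)*3.6),int((u[1]-280)*3.6)),2,c,-1)
cv2.imwrite("pics/z6.png",im)
```

```text
over t18.3 p [0.4867 0.1605 0.1301] F [ 0.8  0.3 -0.5] Mz 0.00 op 0.584 grip 60.0
hover t19.6 p [0.4868 0.1613 0.0208] F [-0.8 -0.1 -0.6] Mz -0.06 op 0.585 grip 60.0
```

View pics/z6.png

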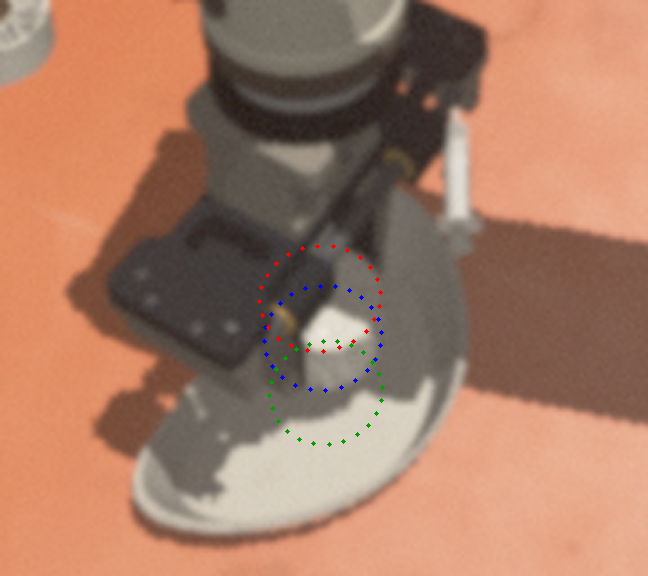

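The cap hovers at about (335,350) in the crop, close to the predicted ring, with its right edge perhaps 1–2 px inside. I check that edge numerically.

Run:
```python
from h import *
for n,row in(("s6",range(374,388,2)),):
    g=cv2.cvtColor(pickle.load(open(n+".pkl","rb"))["pixels"],cv2.COLOR_BGR2GRAY)
    for r in row: print(r,g[r,280:314].tolist())
    print("col294",g[362:402,294].tolist())
```

```text
374 [73, 63, 64, 94, 148, 194, 215, 220, 223, 221, 223, 221, 220, 219, 220, 218, 217, 210, 198, 179, 172, 163, 151, 139, 124, 113, 105, 107, 104, 108, 106, 104, 106, 104]
376 [75, 72, 67, 75, 107, 152, 186, 205, 210, 211, 212, 212, 208, 208, 203, 191, 171, 158, 143, 138, 140, 143, 142, 137, 123, 112, 108, 108, 107, 108, 108, 106, 106, 105]
378 [73, 74, 68, 68, 93, 122, 137, 144, 149, 150, 150, 152, 153, 154, 153, 150, 141, 140, 136, 140, 143, 140, 137, 134, 121, 112, 106, 106, 107, 106, 107, 107, 106, 104]
380 [72, 73, 69, 69, 93, 125, 139, 141, 140, 141, 141, 146, 143, 146, 147, 148, 145, 138, 141, 140, 143, 137, 131, 122, 111, 106, 108, 104, 108, 108, 107, 106, 105, 108]
382 [80, 75, 72, 70, 90, 123, 139, 144, 148, 147, 145, 143, 142, 144, 149, 152, 150, 147, 142, 140, 138, 130, 122, 113, 107, 106, 107, 104, 107, 106, 107, 103, 104, 105]
384 [85, 87, 82, 77, 89, 119, 133, 136, 141, 146, 152, 149, 140, 138, 143, 146, 148, 145, 144, 137, 124, 117, 109, 109, 105, 107, 107, 105, 106, 109, 106, 105, 105, 106]
386 [89, 92, 84, 80, 90, 112, 126, 131, 132, 134, 144, 148, 143, 136, 135, 133, 126, 123, 116, 112, 107, 108, 108, 107, 105, 107, 107, 106, 107, 106, 107, 107, 107, 107]
col294 [109, 112, 114, 128, 165, 199, 217, 218, 221, 221, 217, 220, 220, 218, 203, 174, 153, 147, 147, 149, 149, 148, 143, 141, 135, 123, 113, 107, 108, 105, 116, 140, 173, 193, 207, 207, 209, 208, 208, 210]
```

Run:
```python
from h import *
D=np.array([.485,.161]); 
bot.line_to([*D,-.018],max_speed=.08); bot.hold(.2); st("low")
f0=np.mean([bot.current_contact_force() for _ in range(5)],axis=0); z=-.018
while z>-.036:
    z-=.001; bot.line_to([*D,z],max_speed=.02); bot.hold(.05)
    f=np.mean([bot.current_contact_force() for _ in range(5)],axis=0)-f0
    print("%.3f"%z,f.round(1))
    if np.linalg.norm(f)>3: break
st("end")
```

```text
low t20.5 p [ 0.4856  0.1611 -0.0174] F [ 0.3  0.3 -0.6] Mz 0.02 op 0.583 grip 60.0
-0.019 [-0.3 -0.9 -0.4]
-0.020 [-0.2 -1.2  0.7]
-0.021 [-0.8 -1.2 -0.4]
-0.022 [-0.7  0.  -0.4]
-0.023 [-0.1 -1.2  0.2]
-0.024 [-0.2 -0.5 -0.1]
-0.025 [ 0.9 -0.2 -0.4]
-0.026 [ 0.3  0.2 -0.2]
-0.027 [0.2 0.  0.4]
-0.028 [-0.3  0.4  2.6]
-0.029 [-3.6 -1.2 10.2]
end t23.8 p [ 0.4854  0.161  -0.0279] F [-3.3 -0.9  9.6] Mz 0.07 op 0.581 grip 60.0
```

Run:
```python
from h import *
D=[.485,.161]
bot.line_to([*D,-.0278],max_speed=.02); bot.hold(.2); st("relax")
bot.set_gripper(0.74,10); st("open")
bot.line_to([*D,.10],max_speed=.1); st("up")
bot.goto([.30,-.25,.2],M(-6.8)); bot.hold(.5); st("away")
a=snap("s7","scene"); b=snap("t7","top")
c=lambda d,x,y:cv2.resize(d["pixels"][y:y+120,x:x+120],(400,400),interpolation=cv2.INTER_CUBIC)
cv2.imwrite("pics/z7.png",np.hstack([c(a,225,320),c(b,155,235)]))
d0=pickle.load(open("top0.pkl","rb"))["pixels"]
m=cv2.absdiff(d0,b["pixels"]).max(2)>50
x,y,w,h=160,255,100,70
cc=blob(b["pixels"],(172,270),110,60,(160,262,255,330)) if 0 else None
np.set_printoptions(linewidth=200)
```

```text
relax t24.2 p [ 0.4852  0.161  -0.0278] F [-0.1 -0.1  2.1] Mz 0.02 op 0.581 grip 60.0
open t24.7 p [ 0.4848  0.161  -0.0279] F [ 0.4 -0.1 -0.1] Mz 0.03 op 0.739 grip 0.0
up t26.1 p [0.4844 0.1609 0.0992] F [-0.6  0.4 -0.3] Mz 0.00 op 0.740 grip 0.0
away t28.3 p [ 0.3001 -0.2499  0.2   ] F [-0.6  0.1  0.9] Mz 0.01 op 0.738 grip 0.0
```

View pics/z7.png

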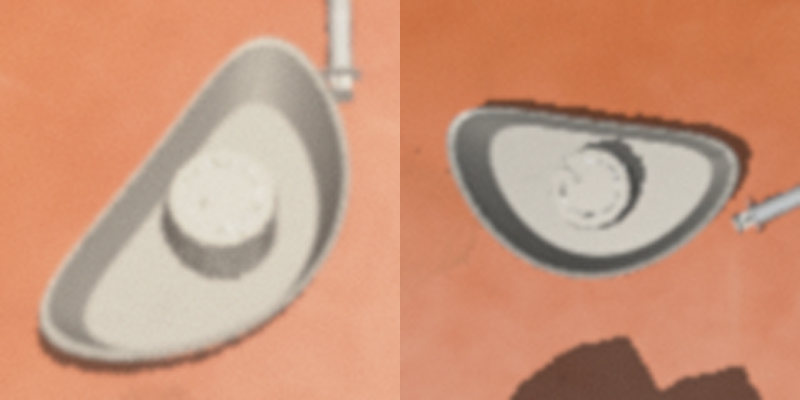

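The cap sits upright and flat on the dish floor, at (220,210) in the left half and (592,187) in the right half. The dish has not moved and the arm is clear of everything.

```bash
python3 -c "
from workcell import bot
print(bot.job_done())"
```

```text
the job is handed in; nothing more can be done
None
```

The tub is open, and its cap lies flat, top up, on the kidney dish's floor with the gripper clear. I handed the job in at about 28 s on the robot's clock, and no verdict came back.

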